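# Close the sample carrier: flap down, then lid until it catches

### The job

The vials in the open sample carrier are packed for transport. With the fingertips, push the upright retaining flap down flat over the vial caps, then swing the lid shut over it and press its front edge down until the spring catch snaps over it and keeps it shut. Pick nothing up: the vials stay standing in their cells, and the glass flask, the spare vial and the petri dish round the carrier stay where they are.

Things in the scene. Friction and masses are not known exactly. Their poses are not given: they have to be found in the camera images.
- carrier: white insulated sample carrier, standing firm (it does not move), 165 (x) x 165 (y) x 84 mm high, walls 16 mm; origin at the centre of its underside on the bench, x towards its rear (hinge side of the lid), y to its left, z up. Inside is a grid of cells with vials. A black bar grip on each side wall reaches 22 mm out from it at 58 mm height
- flap (a joint): slotted aluminium retaining flap, 122 long x 125 wide x 4 mm, hinged along the inside of the front wall: hinge line parallel to carrier y at carrier x = -61.5 mm, z = 71 mm. 0 = flat, reaching to the rear 3 mm above the vial caps; 1.57 = upright; 1.70 = stop, leaning a little to the front. Stiff hinge: stays at any angle, about 0.25 N m turns it
- flap_edge (a point): middle of the flap's free edge, 122 mm from its hinge line (rolled, 6 mm thick)
- lid (a joint): grey lid (black foam pad inside), 166 long x 165 wide x 19 mm thick, hinged along the top of the rear wall: hinge line parallel to carrier y at carrier x = +82.5 mm, z = 85 mm, in the plane of the lid's underside. 0 = shut (top face at z = 103 mm), 1.57 = upright, 1.85 = open stop, leaning to the rear. A spring opens it: only the catch keeps it shut. If the flap stands, the lid strikes it and cannot shut
- lid_edge (a point): middle of the lid's front edge on its outer (top) face, 157 mm from the hinge line, 18 mm off the underside; below it a 5 mm thick flange stands 9 mm further out. Pushing the lid round takes up to 4 N here; the catch begins to resist 15 mm before shut and snaps at 6 to 10 N (half as much again if pressed 100 mm from the hinge)
- catch (a joint): steel spring catch, 44 mm wide, in the middle of the outside of the front wall: 0 = at rest, grows as its top swings out to the front (0.35 at most). The lid pushes it out by itself when pressed down and it then snaps back over the lid's front flange; it needs no touch
- catch_top (a point): upper end of the catch, carrier x = -90.5 mm, z = 109 mm
- flask: loose round-bodied glass flask with a long neck, 64 mm across, 151 mm tall, standing to the right of the carrier; origin under its centre; not to be disturbed
- spare_vial: loose white-capped vial, 27 mm across, 50 mm tall, standing to the right of the carrier; origin under its centre; not to be disturbed
- dish: loose petri dish, 89 mm across, 18 mm high, lying on the bench behind the carrier; origin under its centre; not to be disturbed
- sample_0: capped vial 1 of 8, 27 mm across, 50 mm tall, standing loose in a cell of the carrier, cap top 66 mm above the bench; origin under its centre
- sample_1: capped vial 2 of 8, 27 mm across, 50 mm tall, standing loose in a cell of the carrier, cap top 66 mm above the bench; origin under its centre
- sample_2: capped vial 3 of 8, 27 mm across, 50 mm tall, standing loose in a cell of the carrier, cap top 66 mm above the bench; origin under its centre
- sample_3: capped vial 4 of 8, 27 mm across, 50 mm tall, standing loose in a cell of the carrier, cap top 66 mm above the bench; origin under its centre
- sample_4: capped vial 5 of 8, 27 mm across, 50 mm tall, standing loose in a cell of the carrier, cap top 66 mm above the bench; origin under its centre
- sample_5: capped vial 6 of 8, 27 mm across, 50 mm tall, standing loose in a cell of the carrier, cap top 66 mm above the bench; origin under its centre
- sample_6: capped vial 7 of 8, 27 mm across, 50 mm tall, standing loose in a cell of the carrier, cap top 66 mm above the bench; origin under its centre
- sample_7: capped vial 8 of 8, 27 mm across, 50 mm tall, standing loose in a cell of the carrier, cap top 66 mm above the bench; origin under its centre
Not all that is in view belongs to the job. Of the things that look like the carrier, the largest one is meant.

How it is judged:
On the way, in this order (a step that is already met when the one before it is completed fails the run):
1. the flap lies flat over the caps (within 0.07 rad) while the lid is still open (value of joint flap below 0.07 rad and value of joint lid above 1 rad), for 0.2 s.
2. the lid is shut over the flap (value of joint lid below 0.025 rad and value of joint flap below 0.07 rad and value of joint catch below 0.02 rad), for 0.2 s.
At the end, for the whole second after the job is handed in: The flap lies flat (below 0.07 rad), the lid is shut and at rest, held by the catch (lid below 0.025 rad, 4 mm at its front edge; catch below 0.02 rad), the eight vials stand in their cells (risen under 6 mm, tilt under 0.15 rad), and the bystanders are within 20 mm of where they stood (all of step 2 and velocity of joint lid between -0.05 and 0.05 rad/s and z of each of sample_0, sample_1, sample_2, sample_3, sample_4, sample_5, sample_6, sample_7 in the frame of carrier below 0.022 m and angle between each of sample_0, sample_1, sample_2, sample_3, sample_4, sample_5, sample_6, sample_7's own z axis and vertical below 0.15 rad and distance of each of flask, spare_vial, dish from where it was at the start of the episode below 0.02 m); the robot touches nothing.
It fails at once if a vial is lifted in its cell (by more than 12 mm) (z of any of sample_0, sample_1, sample_2, sample_3, sample_4, sample_5, sample_6, sample_7 in the frame of carrier above 0.028 m).
It fails at once if the lid is swung down (below 0.8 rad) while the flap still stands (above 0.5 rad) (value of joint lid below 0.8 rad and value of joint flap above 0.5 rad).
It fails at once if the glass flask, the spare vial or the dish is moved by more than 20 mm (distance of any of flask, spare_vial, dish from where it was at the start of the episode above 0.02 m).
It also fails if it takes over 58 s, if anything falls off the work surface, if the arm or the gripper's body presses on something with over 40 N, if the wrist force passes 120 N, or if a joint passes its speed limit or range.

### The arm

A 7-joint arm with a two-finger parallel gripper is mounted at the origin on a cart in front of the work surface, level with it; the furniture and walls round the work are solid. World frame = base frame: x ahead of the robot, y to its left, z up, the work surface at z = 0. Lengths are in m, angles in rad, forces in N, time in s.
With the tool pointing down it reaches from about 0.4 to 0.875 m from the base axis. Payload 6.5 kg.
Tool frame: the origin (TCP) lies at the very end of the fingers, on their centre line; the grasp point (between the pads) lies manip.grip_depth behind it (manip.grip_depth is the distance from the TCP to the grasp point, in m); y points along the fingers, x is the direction in which the jaws open and shut, and the axes are right-handed (so a half turn about y gives the same grasp; the last joint's range is limited). The gripper opens to 88 mm and grips with 3 to 60 N. Pads are 18 mm wide; open, the fingers measure 123 mm over their backs; the gripper's body (75 mm by 187 mm) begins 45 mm behind the grasp point.
Start: joints at [1.202, 0.536, -0.004, 1.538, 0.003, 1.067, -0.071], TCP at [0.194, -0.62, 0.217] pointing down, gripper open.
Joint ranges: [-2.7, 2.7], [-0.37, 2.16], [-1.27, 1.26], [0.24, 2.4], [-1.31, 4.45], [0.19, 1.91], [-2.76, 2.76]. Speed limits (rad/s): [2.39, 2.39, 3.14, 3.14, 3.14, 3.14, 3.14].

### API

Orientations are given as a unit quaternion [w, x, y, z].
In Python, from workcell import get_obs, cams, manip, finder gives the robot as it stands.
- The arm moves only by the tool play_rows, never from a script. Its argument "rows" is text: rows parted by semicolons, each of 4 numbers parted by spaces: the shift along the tool's x, y, z in cm, then the turn about the tool's y in rad. A call has 1 to 20 rows; each row is the pose to reach, as a shift and turn from the pose measured when the call began, along the tool's axes at that moment; what a row does not reach only later rows make up. A row lasts 1/10 s, in which the tool goes at most 50 mm and 8.59 degrees, less where a joint would pass 70% of its speed; a pose out of reach is approached as far as the arm can. A call with a gripper value outside its range is refused whole. "claw" is the closure, from 0 (fully open) to 1 (shut), set as the call begins (left out, the last holds). The fingers move at their own pace and stop on an object; the grip force is fixed at half the most. Time passes only in rows, so rows that repeat a pose let the fingers close. It gives the time, the measured TCP pose, the force and the opening at its end, in the units of the state.
- get_obs(): the state, without advancing time (a new reading comes with each control period).
- cams.read_camera(name): name is "scene" or "top"; returns a dict with "color" (480x640x3 uint8, red, green, blue), "fx", "fy", "cx", "cy" (pixels), "distortion" ([k1, k2, p1, p2, k3] as OpenCV has them; the pictures are not rectified), "origin" and "attitude" of the camera in the world. Camera axes: x right, y up, looking along -z (the intrinsics and any distortion apply to the point x, -y, -z); pixel columns grow to the right and rows downward; lengths in m; the calibration is good to about 2 mm. A picture is of the moment at which its call begins. There is no depth.
- manip.sign_off(): hands the job in, once; it reports no verdict.
Trained networks look in the newest picture that a camera, given by its name, has taken for a name from the list of things; names that differ only in an ending like _2 or _b are one class to them, and where a whole thing is asked for, a point or a joint stands for the part that bears it (a point fixed in the world has none). Each returns a list of dicts, best first, with "conf" (0 to 1); they miss things now and then, are a little off and sometimes report something else, mostly with a low value. They report only what shows in the picture. A call takes as long as a camera call. They do not tell look-alikes from the thing itself.
- finder.find_in(camera, query): "point" ([x, y, z] in m, in world coordinates, good to about 4 mm: the middle of the surface that is visible of it).
- finder.cut_out(camera, query): "mask" (480x640 bool, what is visible of it).
The state is a dict: "clock": time; "joint_positions": joint angles; "joint_velocities": joint speeds; "joint_torque": joint torques, N m; "eef_pos": TCP position; "orientation": TCP orientation; "force": force on the tool from outside, world axes, zero at the start; "wrist_torque": the same for the moment, N m; "gripper_width": finger opening in m.
Only numpy, scipy, OpenCV 4.12 (cv2) and the standard library are available. Lean on these libraries where they do the work, as an engineer would, in place of code of your own. Each camera call takes 0.05 s, during which the arm holds its last target.

## Working session

There is one attempt and no reset: what is moved stays moved. The work goes in short steps, Python scripts to look and compute and a tool call to move; the robot and the scene stay as the last step left them, time stands still between calls to the robot, and variables do not carry over. Pictures are saved under pics/ and viewed, and the job is handed in when it is done.

Besides the shell and the picture viewer there is one more tool, called after "Request:" as name(argument=value, ...) on one line, values as JSON. play_rows: Moves the arm, as the interface text tells. Its arguments: {"type":"object","properties":{"rows":{"type":"string"},"claw":{"type":"number"}},"required":["rows"]}

```bash
ls; mkdir -p pics
cat > h.py <<'E'
import numpy as np, cv2
from workcell import get_obs, cams, manip, finder
def cam(n):
    return cams.read_camera(n)
def save(n,f):
    d=cam(n); cv2.imwrite('pics/'+f,d['color'][:,:,::-1]); return d
def R(q):
    w,x,y,z=q
    from scipy.spatial.transform import Rotation as Ro
    return Ro.from_quat([x,y,z,w]).as_matrix()
def proj(d,P):
    P=np.atleast_2d(P).astype(float)
    p=(P-np.array(d['origin']))@R(d['attitude'])
    p=p*[1,-1,-1]
    K=np.array([[d['fx'],0,d['cx']],[0,d['fy'],d['cy']],[0,0,1.]])
    return cv2.projectPoints(p,np.zeros(3),np.zeros(3),K,np.array(d['distortion'],float))[0][:,0]
def ray(d,uv):
    K=np.array([[d['fx'],0,d['cx']],[0,d['fy'],d['cy']],[0,0,1.]])
    q=cv2.undistortPoints(np.array([[uv]],float),K,np.array(d['distortion'],float))[0,0]
    v=R(d['attitude'])@np.array([q[0],-q[1],-1]); return np.array(d['origin']),v/np.linalg.norm(v)
def atz(d,uv,z):
    o,v=ray(d,uv); return o+v*(z-o[2])/v[2]
E
python3 - <<'E'
from h import *
for n in('scene','top'):
    d=save(n,n+'0.png'); print(n,{k:(np.round(v,3).tolist() if k!='color' else 0) for k,v in d.items()})
    for q in('carrier','flap','lid','catch','flask','spare_vial','dish'):
        print(q,[(np.round(r['point'],3).tolist(),round(r['conf'],2)) for r in finder.find_in(n,q)][:3])
print(get_obs(), manip.grip_depth)
E
```

```text
pics
scene {'color': 0, 'fx': 479.993, 'fy': 479.993, 'cx': 319.853, 'cy': 237.511, 'distortion': [-0.054, 0.0, 0.0, 0.0, 0.0], 'origin': [0.049, 0.472, 0.58], 'attitude': [-0.351, -0.18, 0.429, 0.812]}
carrier [([0.574, -0.206, 0.064], 0.93), ([0.359, -0.145, 0.067], 0.56)]
flap []
lid [([0.59, -0.217, 0.074], 0.78), ([0.368, -0.164, 0.077], 0.67), ([0.556, 0.163, 0.192], 0.58)]
catch [([0.462, 0.002, 0.102], 0.87), ([0.348, -0.232, 0.072], 0.54)]
flask [([0.658, -0.038, 0.052], 0.7), ([0.608, -0.093, 0.044], 0.59)]
spare_vial [([0.608, -0.096, 0.044], 0.4)]
dish [([0.588, 0.211, 0.02], 0.77), ([0.554, 0.163, 0.191], 0.57)]
top {'color': 0, 'fx': 621.797, 'fy': 621.797, 'cx': 319.09, 'cy': 244.191, 'distortion': [0.039, 0.0, 0.0, 0.0, 0.0], 'origin': [0.413, 0.003, 1.039], 'attitude': [0.712, 0.043, -0.068, -0.697]}
carrier [([0.59, -0.228, 0.075], 0.94), ([0.377, -0.168, 0.072], 0.88), ([0.555, 0.095, 0.084], 0.87)]
flap [([0.484, 0.014, 0.152], 0.81)]
lid [([0.378, -0.174, 0.075], 0.8), ([0.586, 0.145, 0.195], 0.71)]
catch [([0.349, -0.23, 0.073], 0.61), ([0.465, -0.014, 0.106], 0.56), ([0.567, -0.284, 0.082], 0.45)]
flask []
spare_vial [([0.604, -0.096, 0.044], 0.82)]
dish []
{'clock': 0.8, 'joint_positions': array([ 1.20179178,  0.53635528, -0.00440136,  1.53792193,  0.00259363,
        1.06730828, -0.07118058]), 'joint_velocities': array([-4.96159455e-05,  4.38865075e-04, -1.59187918e-03, -1.03792572e-03,
        3.87384332e-04,  4.25232929e-04, -1.01653588e-03]), 'joint_torque': array([ 1.15340854e-04, -5.70848608e+01,  9.90363210e-01, -2.51907814e+01,
       -5.61874488e-02,  1.09022725e-02,  1.94304801e-05]), 'eef_pos': array([ 0.19382568, -0.62041062,  0.21743631]), 'orientation': array([-0.56969466,  0.56971306, -0.41885306,  0.41885217]), 'force': array([ 0.39586571, -1.08013327,  0.57250013]), 'wrist_torque': array([-0.0201642 ,  0.00184807,  0.04966283]), 'gripper_width': 0.08813889889343422} 0.0187
```

View pics/scene0.png

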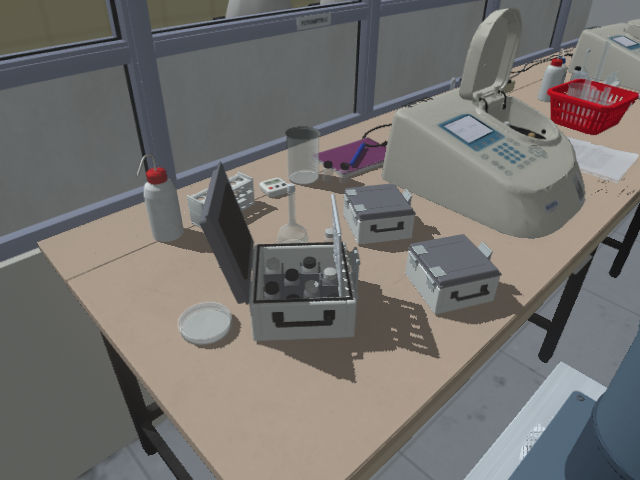

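View pics/top0.png

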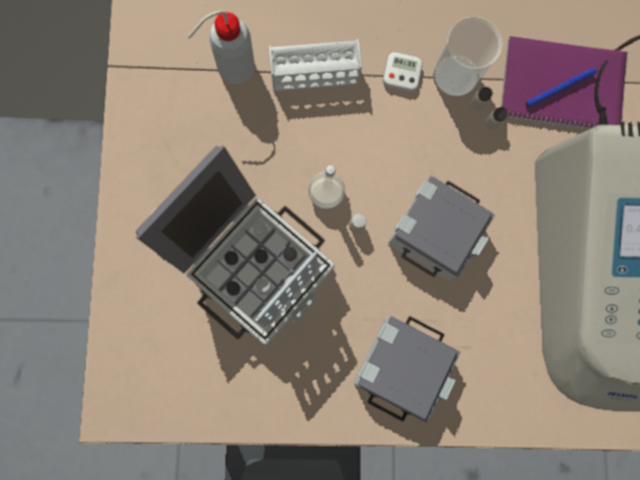

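The candidates are the open carrier at top (260,270) and two shut look-alikes at (440,228) and (408,368). The open one is the largest and the only one with a standing flap, so I choose it. I'll check it in a close crop.

Run:
```python
import cv2
a=cv2.imread('pics/top0.png')[140:360,130:350]; cv2.imwrite('pics/tc.png',cv2.resize(a,(792,792)[:2],interpolation=cv2.INTER_CUBIC)[:, :][0:792])
b=cv2.imread('pics/top0.png')[190:350,170:370]; cv2.imwrite('pics/tc.png',cv2.resize(b,(750,600),interpolation=cv2.INTER_CUBIC))
b=cv2.imread('pics/scene0.png')[155:345,170:420]; cv2.imwrite('pics/sc.png',cv2.resize(b,(750,570),interpolation=cv2.INTER_CUBIC))
```

```text
(no output)
```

View pics/tc.png

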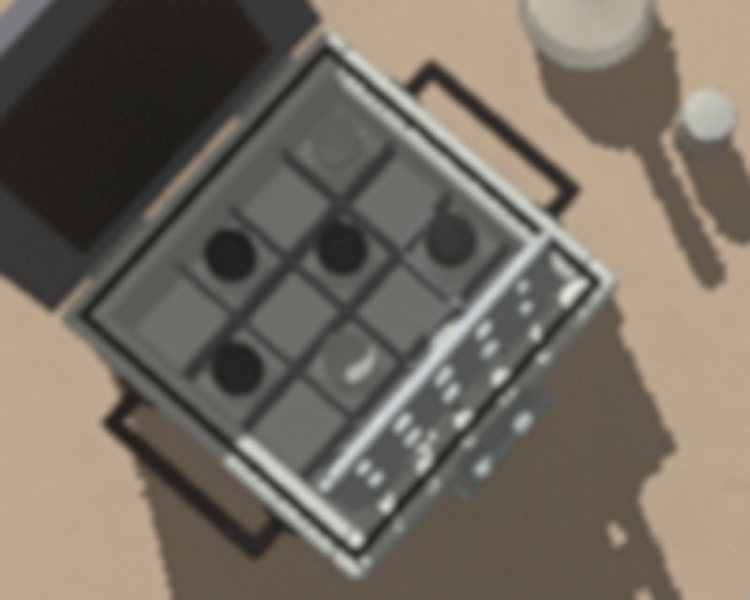

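View pics/sc.png

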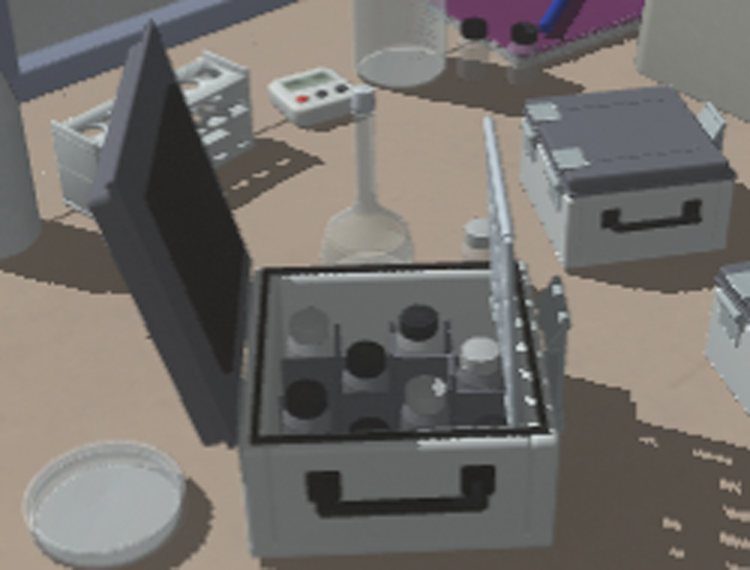

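Confirmed: it is the open carrier, with rim corners at top (258,199), (334,265), (265,343) and (188,273). The catch is on the lower-right side, so the front faces -y/-x.

```bash
cat >> h.py <<'E'
def T(p,c):  # c: cx,cy,yaw ; carrier pts->world
    p=np.atleast_2d(p); ca,sa=np.cos(c[2]),np.sin(c[2])
    return np.c_[c[0]+ca*p[:,0]-sa*p[:,1], c[1]+sa*p[:,0]+ca*p[:,1], p[:,2]]
def lidpt(a,r,off,y=0):  # a=lid angle; r along lid, off normal outward
    return [0.0825-r*np.cos(a)+off*np.sin(a), y, 0.085+r*np.sin(a)+off*np.cos(a)]
def flpt(f,r=0.122,off=0,y=0):
    return [-0.0615+r*np.cos(f)-off*np.sin(f), y, 0.071+r*np.sin(f)+off*np.cos(f)]
E
python3 - <<'E'
from h import *
from scipy.optimize import least_squares
dt,ds=cam('top'),cam('scene')
h=.0825
C=np.array([[h,-h,.084],[-h,-h,.084],[-h,h,.084],[h,h,.084]])
ut=np.array([[330,35],[615,280],[358,575],[68,312]])/3.75+[170,190]
us=np.array([[247,437],[257,268]])/3+[170,155]
Cs=C[[3,0]]
# lid far corners
def res(c):
    return np.r_[(proj(dt,T(C,c))-ut).ravel(),]
s=least_squares(res,[.55,.08,.7]); print(s.x,s.fun.round(1)); 
print('scene check',proj(ds,T(Cs,s.x)).round(1).tolist(),us.tolist())
def res2(c):
    return np.r_[(proj(dt,T(C,c))-ut).ravel(),(proj(ds,T(Cs,c))-us).ravel()]
s=least_squares(res2,s.x); c=s.x; print(c,np.degrees(c[2]),s.fun.round(1)); np.save('c.npy',c)
# catch top, lid and flap overlays
for n,d in(('top',dt),('scene',ds)):
    im=d['color'][:,:,::-1].copy()
    for a,col in((1.57,(0,255,0)),(1.7,(255,255,0)),(1.85,(0,0,255))):
        pts=[lidpt(a,.157,.018,y) for y in(-h,h)]
        for u in proj(d,T(pts,c)): cv2.circle(im,tuple(int(v) for v in u.round()),2,col,-1)
    for a,col in((1.57,(0,255,0)),(1.7,(0,0,255))):
        for u in proj(d,T([flpt(a,.122,0,y) for y in(-.0625,0,.0625)],c)): cv2.circle(im,tuple(int(v) for v in u.round()),2,col,-1)
    for u in proj(d,T(np.r_[C,[[-.0905,0,.109]]],c)): cv2.circle(im,tuple(int(v) for v in u.round()),1,(255,0,255),-1)
    cr=im[140:360,120:420]; cv2.imwrite('pics/o_%s.png'%n,cv2.resize(cr,(800,587),interpolation=cv2.INTER_CUBIC))
for n in('top','scene'):
  for q in('flap_edge','lid_edge','catch_top','flask','dish','spare_vial'):
    r=finder.find_in(n,q); print(n,q,[(np.round(x['point'],3).tolist(),round(x['conf'],2)) for x in r][:3])
E
```

```text
[0.52366464 0.05845354 0.86807612] [-0.1 -3.8  3.1  0.1  0.   2.6 -2.9  0.7]
scene check [[248.0, 303.7], [254.0, 241.4]] [[252.33333333333331, 300.66666666666663], [255.66666666666669, 244.33333333333331]]
[0.52290308 0.05706332 0.87195675] 49.959441520190516 [ 0.5 -3.3  3.9  0.3  1.2  3.1 -2.   1.5 -3.1  3.  -1.  -2.9]
top flap_edge [([0.486, 0.015, 0.158], 0.59)]
top lid_edge [([0.59, 0.14, 0.196], 0.74), ([0.376, -0.17, 0.074], 0.71), ([0.599, -0.231, 0.076], 0.61)]
top catch_top [([0.348, -0.232, 0.075], 0.75), ([0.466, -0.006, 0.107], 0.72), ([0.571, -0.287, 0.076], 0.6)]
top flask [([0.66, -0.042, 0.053], 0.86), ([0.603, -0.093, 0.044], 0.67)]
top dish [([0.603, -0.098, 0.046], 0.43)]
top spare_vial []
scene flap_edge [([0.469, 0.031, 0.155], 0.89)]
scene lid_edge [([0.37, -0.164, 0.077], 0.95), ([0.556, 0.165, 0.187], 0.62)]
scene catch_top [([0.455, -0.004, 0.1], 0.84), ([0.349, -0.229, 0.076], 0.52), ([0.563, -0.285, 0.074], 0.39)]
scene flask [([0.657, -0.039, 0.053], 0.96)]
scene dish [([0.59, 0.212, 0.02], 0.87)]
scene spare_vial [([0.591, 0.072, 0.06], 0.48), ([0.502, 0.016, 0.056], 0.25)]
```

View pics/o_top.png

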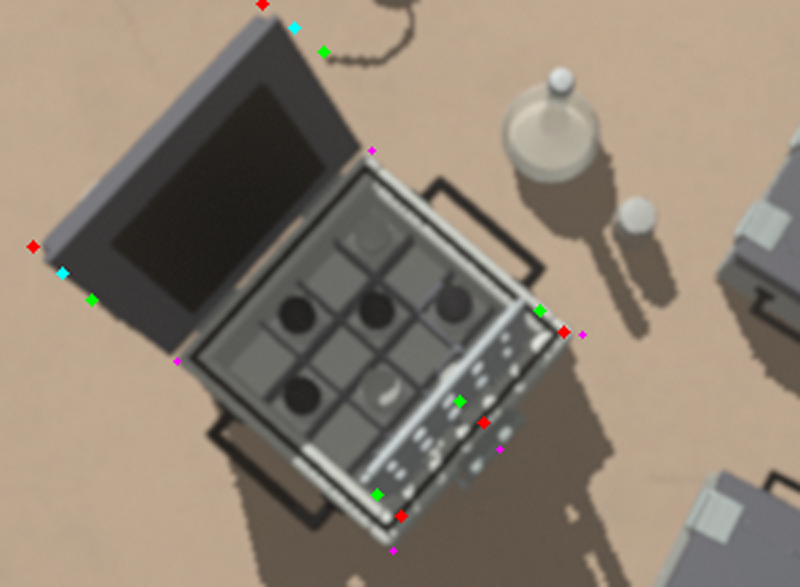

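View pics/o_scene.png

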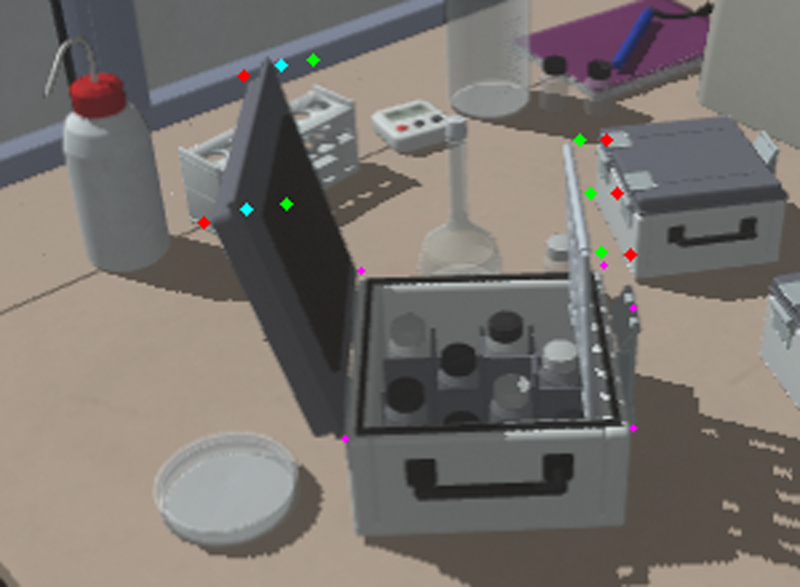

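Run:
```python
from h import *
from scipy.optimize import least_squares
dt,ds=cam('top'),cam('scene')
ut=np.array([[330,35],[615,280],[358,575],[68,312]])/3.75+[170,190]
us=np.array([[257,268],[558,432],[247,437]])/3+[170,155]
def C(h): return np.array([[h,-h,.084],[-h,-h,.084],[-h,h,.084],[h,h,.084]])
for w in (0,.6):
    s=least_squares(lambda c:np.r_[(proj(dt,T(C(c[3]),c))-ut).ravel(),w*(proj(ds,T(C(c[3])[[0,2,3]],c))-us).ravel()],[.52,.06,.87,.08])
    print(s.x.round(4),s.fun.round(1))
c=s.x; np.save('c.npy',c)
# flap: top edge pts; scene far/near top
ft=np.array([[545,240],[325,488]])/3.75+[170,190]; fs=np.array([[570,143],[585,243]])/2.667+[120,140]
for f in (1.3,1.4,1.5,1.57):
    print(f,(proj(dt,T([flpt(f,.122,0,y) for y in(-.0625,.0625)],c))-ft).round(1).tolist(),(proj(ds,T([flpt(f,.122,0,y) for y in(-.0625,.0625)],c))-fs).round(1).tolist())
lt=np.array([[262,18],[45,255]])/2.667+[120,140]; ls=np.array([[265,62],[222,218]])/2.667+[120,140]
for a in (1.65,1.75,1.85):
    print(a,(proj(dt,T([lidpt(a,.157,.018,y) for y in(-.0825,.0825)],c))-lt).round(1).tolist(),(proj(ds,T([lidpt(a,.157,.018,y) for y in(-.0825,.0825)],c))-ls).round(1).tolist())
print('instrument base pts z0',[atz(ds,u,0).round(3).tolist() for u in [(400,190),(515,232),(545,230),(583,190)]])
print([ (z,atz(dt,(537,160),z).round(3).tolist(),atz(dt,(570,405),z).round(3).tolist()) for z in (0,.1)])
for u in [(500,12),(480,80),(490,25),(520,20)]:
    o,v=ray(ds,u)
    print(u,[ (o+v*t).round(2).tolist() for t in (.7,.8,.9,1.0,1.1)])
o=get_obs(); M=R(o['orientation']); print(M.round(3),o['clock'])
```

```text
[0.5234 0.0585 0.8681 0.0791] [ 0.  -0.7 -0.   0.5 -0.2 -0.4  0.2  0.7  0.  -0.  -0.   0.  -0.   0. ]
[0.5231 0.0582 0.8708 0.079 ] [ 0.  -0.4  0.1  0.4  0.2 -0.3  0.5  1.   0.2 -1.  -1.2 -0.  -0.9  1. ]
1.3 [[-11.8, -13.0], [-14.1, -11.0]] [[-16.8, 1.3], [-17.7, 6.7]]
1.4 [[-5.3, -7.7], [-7.7, -5.3]] [[-9.6, -0.2], [-9.4, 5.0]]
1.5 [[1.3, -2.1], [-1.1, 0.6]] [[-2.2, -1.2], [-0.9, 3.9]]
1.57 [[6.0, 1.9], [3.6, 4.8]] [[2.9, -1.4], [5.0, 3.6]]
1.65 [[15.3, 6.8], [9.6, 10.2]] [[9.5, -0.3], [13.5, -4.6]]
1.75 [[7.0, 0.2], [1.6, 2.9]] [[0.2, 2.0], [2.3, -1.9]]
1.85 [[-0.8, -5.7], [-5.8, -3.9]] [[-8.7, 5.1], [-8.4, 1.8]]
instrument base pts z0 [[0.673, -0.404, 0.0], [0.38, -0.443, 0.0], [0.338, -0.501, 0.0], [0.354, -0.758, 0.0]]
[(0, [0.736, -0.41, 0.0], [0.322, -0.448, 0.0]), (0.1, [0.705, -0.37, 0.1], [0.331, -0.404, 0.1])]
(500, 12) [[0.36, -0.14, 0.48], [0.41, -0.23, 0.47], [0.46, -0.32, 0.45], [0.5, -0.41, 0.44], [0.55, -0.5, 0.42]]
(480, 80) [[0.36, -0.12, 0.4], [0.41, -0.21, 0.37], [0.46, -0.3, 0.34], [0.5, -0.38, 0.32], [0.55, -0.47, 0.29]]
(490, 25) [[0.37, -0.14, 0.46], [0.42, -0.22, 0.45], [0.46, -0.31, 0.43], [0.51, -0.4, 0.41], [0.56, -0.49, 0.4]]
(520, 20) [[0.34, -0.15, 0.47], [0.38, -0.24, 0.46], [0.42, -0.33, 0.44], [0.47, -0.42, 0.43], [0.51, -0.51, 0.41]]
[[ 0.298 -0.     0.955]
 [-0.955  0.     0.298]
 [-0.    -1.    -0.   ]] 1.6
```

Request:
play_rows(rows="-2.5 -1.5 1 0; -6 -3 2.5 0; -10 -5 4.3 0; -14 -5.3 6 0; -18 -5.3 7.8 0; -22 -5.3 9.6 0; -24 -5.3 12 -0.05; -26.5 -5.3 15 -0.1; -29 -5.3 18 -0.15; -31.5 -5.3 21 -0.2; -34 -5.3 24 -0.26; -36.5 -5.3 27 -0.32; -39 -5.2 30 -0.38; -41.5 -5 33 -0.44; -44 -4.5 36 -0.5; -46.5 -4 39 -0.54; -48.2 -3.5 41 -0.57; -48.2 -3.5 41 -0.57; -48.2 -3.5 41 -0.57", claw=1)

```text
clock: 3.5
eef_pos: [0.4412, -0.0381, 0.2523]
orientation: [-0.664, 0.665, -0.242, 0.241]
force: [-0.1, -1.0, -0.9]
gripper_width: 0.0006
```

```bash
cat >> h.py <<'E'
def st():
    o=get_obs(); c=np.load('c.npy'); M=R(o['orientation']); p=np.array(o['eef_pos'])
    ca,sa=np.cos(c[2]),np.sin(c[2]); d=p[:2]-c[:2]
    print('t',o['clock'],'carrier xyz',[round(v,4) for v in (ca*d[0]+sa*d[1],-sa*d[0]+ca*d[1],p[2])],'toolz yaw err',round(np.arctan2(M[1,2],M[0,2])-c[2],4),'F',np.round(o['force'],1))
    return o
E
python3 - <<'E'
from h import *
st(); save('scene','s1.png')
E
```

```text
t 3.5 carrier xyz [np.float64(-0.1264), np.float64(0.0006), np.float64(0.2523)] toolz yaw err 0.0026 F [-0.1 -1.  -0.9]
```

View pics/s1.png

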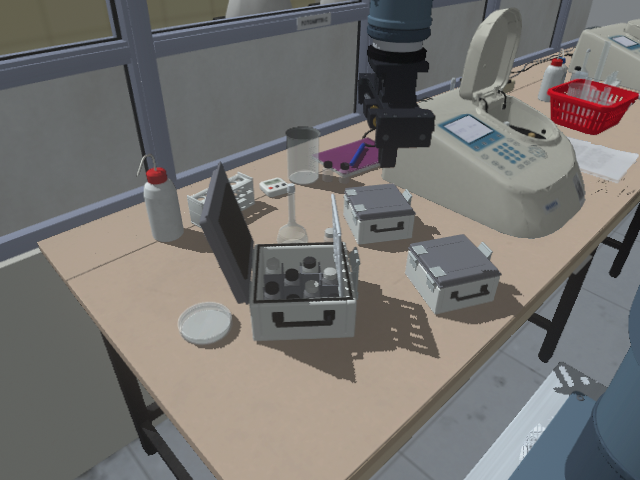

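Request:
play_rows(rows="0 3 1 0; 0 6.5 2 0; 0 9.1 2.5 0; 0 9.1 2.5 0; 0 9.1 4.5 0; 0 9.1 6 0; 0 9.2 7 0; 0 9.4 7.8 0; 0 9.7 8.7 0; 0 10 9.5 0; 0 10.5 10.3 0; 0 11 11 0; 0 11.6 11.7 0; 0 12.2 12.3 0; 0 12.9 12.9 0; 0 13.6 13.4 0; 0 13.6 13.4 0")

```text
clock: 5.25
eef_pos: [0.5268, 0.0642, 0.1151]
orientation: [-0.664, 0.665, -0.243, 0.241]
force: [0.2, 1.1, -1.5]
gripper_width: 0.0003
```

Run:
```python
from h import *
st(); save('scene','s2.png')
```

```text
t 5.25 carrier xyz [np.float64(0.007), np.float64(0.0011), np.float64(0.1151)] toolz yaw err 0.0017 F [ 0.2  1.1 -1.5]
```

View pics/s2.png

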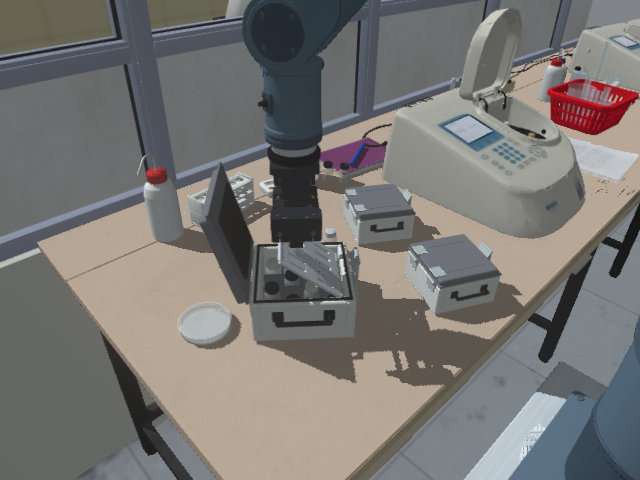

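The flap, at scene (310,270), follows the fingertip and is about 30° above flat. I'll carry on down to flat.

Request:
play_rows(rows="0 0.8 0.4 0; 0 1.5 0.8 0; 0 2.2 1 0; 0 2.9 1.1 0; 0 3.6 1.2 0; 0 4.1 1.2 0; 0 4.3 1.2 0; 0 4.4 1.2 0; 0 4.4 1.2 0")

```text
clock: 6.2
eef_pos: [0.5343, 0.0729, 0.0715]
orientation: [-0.664, 0.665, -0.243, 0.241]
force: [-0.2, -0.3, -0.0]
gripper_width: 0.0005
```

Run:
```python
from h import *
st(); save('scene','s3.png')
```

```text
t 6.2 carrier xyz [np.float64(0.0184), np.float64(0.001), np.float64(0.0715)] toolz yaw err 0.0014 F [-0.2 -0.3 -0. ]
```

Request:
play_rows(rows="0 0.2 0 0; 0 0.4 0 0; 0 0.4 0 0")

```text
clock: 6.55
eef_pos: [0.5343, 0.0728, 0.0675]
orientation: [-0.664, 0.665, -0.243, 0.241]
force: [0.1, 0.1, -0.5]
gripper_width: 0.0008
```

Run:
```python
from h import *
st(); d=cv2.imread('pics/s3.png')[210:330,230:380]; cv2.imwrite('pics/s3c.png',cv2.resize(d,(750,600)))
```

```text
t 6.55 carrier xyz [np.float64(0.0183), np.float64(0.0009), np.float64(0.0675)] toolz yaw err 0.0013 F [ 0.1  0.1 -0.5]
```

View pics/s3c.png

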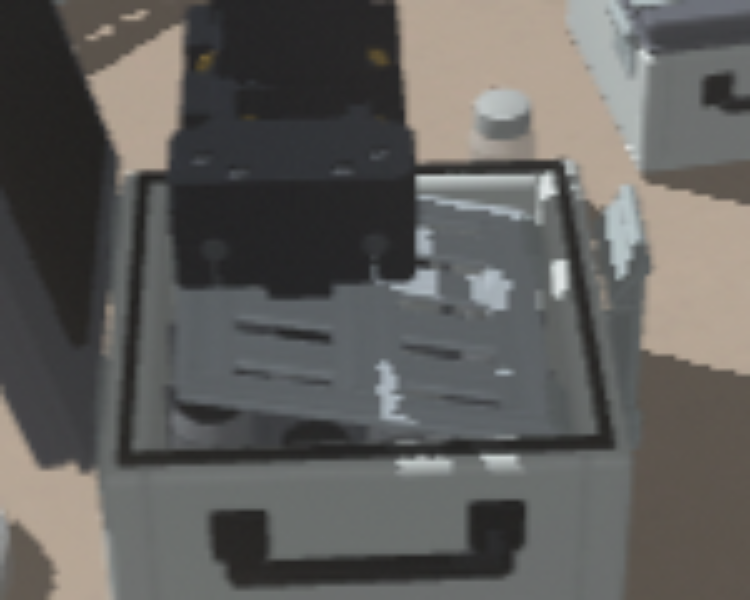

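Run:
```python
from h import *
d=save('scene','s4.png'); e=save('top','t4.png')
c=np.load('c.npy')
def crop(im,r): return cv2.resize(im[r[0]:r[1],r[2]:r[3]],(750,600),interpolation=cv2.INTER_CUBIC)
a=d['color'][:,:,::-1].copy()
cv2.imwrite('pics/s4c.png',crop(a,(210,330,230,380)))
for f,col in((0,(0,255,0)),(.1,(0,0,255)),(.2,(255,0,255))):
    for u in proj(d,T([flpt(f,.122,.002,y) for y in(.0625,-.0625,.04,.02)],c)): cv2.circle(a,tuple(int(v) for v in u.round()),1,col,-1)
cv2.imwrite('pics/s4o.png',crop(a,(210,330,230,380)))
cv2.imwrite('pics/t4c.png',crop(e['color'][:,:,::-1],(190,350,170,370)))
```

```text
(no output)
```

View pics/s4c.png

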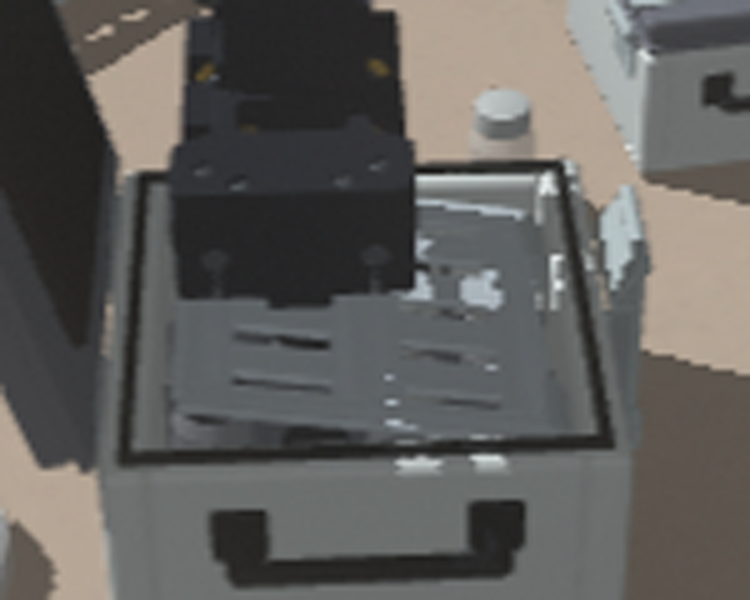

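View pics/s4o.png

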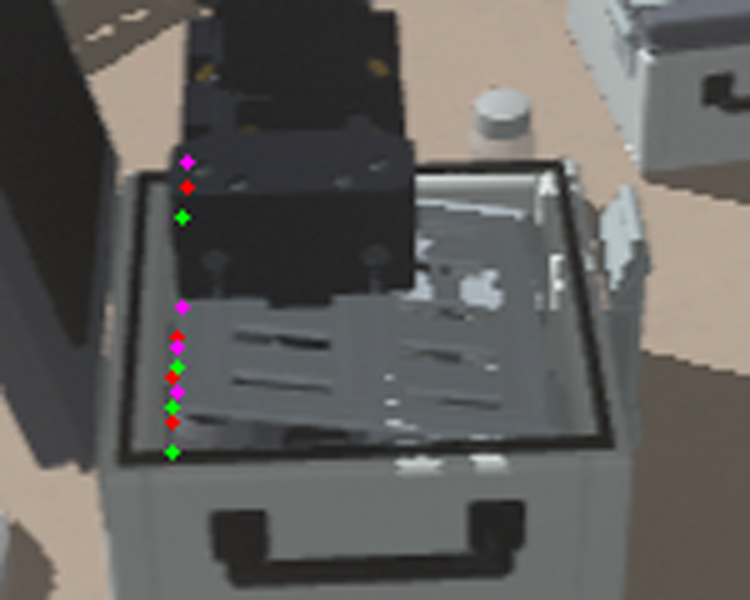

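View pics/t4c.png

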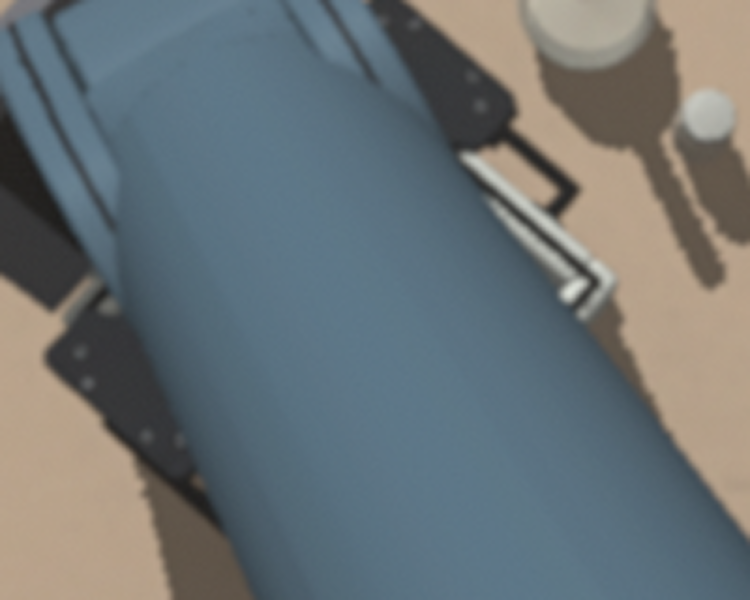

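Run:
```python
from h import *
c=np.load('c.npy')
d=cam('scene')
st()
S=6; r=(205,305,235,365)
a=cv2.resize(d['color'][r[0]:r[1],r[2]:r[3],::-1],None,fx=S,fy=S,interpolation=cv2.INTER_CUBIC)
def L(P,col,close=True):
    u=(proj(d,T(P,c))-[r[2],r[0]]+.5)*S
    cv2.polylines(a,[u.round().astype(int)],close,col,1)
for f,col in((0,(0,255,0)),(.1,(0,0,255))):
    L([flpt(f,rr,.002,y) for rr,y in((0,.0625),(.122,.0625),(.122,-.0625),(0,-.0625))],col)
h=.0665
L([[-h,-h,.084],[-h,h,.084],[h,h,.084],[h,-h,.084]],(255,255,0))
h=.0825
L([[-h,-h,.084],[-h,h,.084],[h,h,.084],[h,-h,.084]],(0,255,255))
for z in(.0675,.1312):
  L([[.0183+sx,sy,z] for sx,sy in((-.009,-.0175),(-.009,.0175),(.009,.0175),(.009,-.0175))] ,(255,0,255))
L([[.0183+sx,sy,.1312] for sx,sy in((-.0375,-.0935),(-.0375,.0935),(.0375,.0935),(.0375,-.0935))] ,(0,128,255))
cv2.imwrite('pics/s5.png',a)
```

```text
t 6.7 carrier xyz [np.float64(0.0183), np.float64(0.0009), np.float64(0.0676)] toolz yaw err 0.0012 F [-0.4  0.5 -0.8]
```

View pics/s5.png

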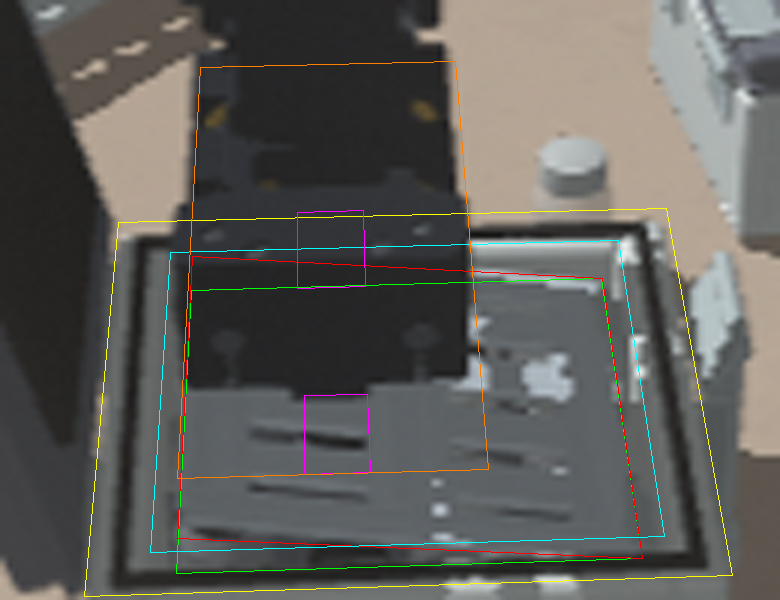

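Run:
```python
from h import *
d=cam('scene')
u=proj(d,[[.4412,-.0381,.2523],[.4412,-.0381,.2523+.0637]]);print(u)
a=cv2.imread('pics/s1.png')
for p in u: cv2.circle(a,tuple(int(v) for v in p.round()),1,(0,0,255),-1)
u=proj(d,[[.5268,.0642,.1151]]);print(u)
cv2.imwrite('pics/s1c.png',cv2.resize(a[60:200,330:470],(600,600),interpolation=cv2.INTER_CUBIC))
a=cv2.imread('pics/s2.png')
for p in u: cv2.circle(a,tuple(int(v) for v in p.round()),1,(0,0,255),-1)
cv2.imwrite('pics/s2c.png',cv2.resize(a[180:320,230:370],(600,600),interpolation=cv2.INTER_CUBIC))
```

```text
[[385.26049304 177.06978417]
 [389.08587167 136.70840576]]
[[296.80710721 254.16814925]]
```

View pics/s1c.png

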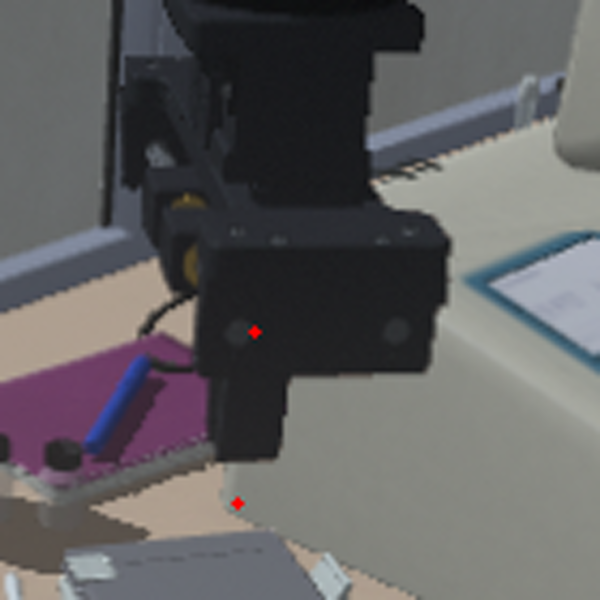

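View pics/s2c.png

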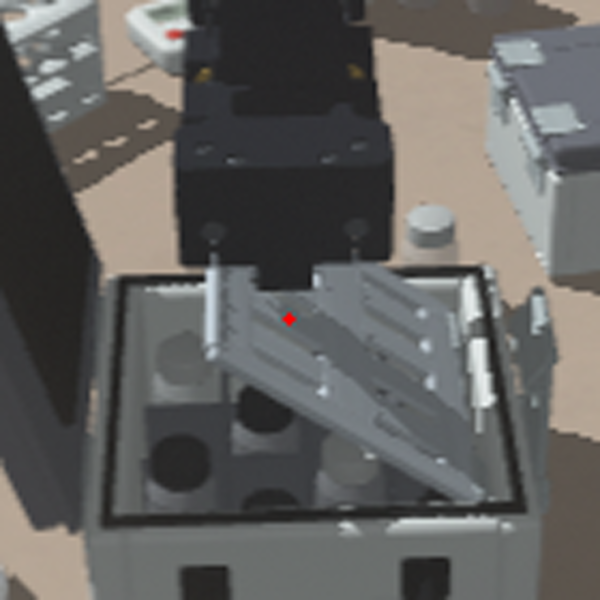

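The closed fingertips end about 15 mm above the nominal TCP: in s1c they show at row 460 against the predicted 503. So the flap is still at about 0.11 rad, and I'll press further down.

Request:
play_rows(rows="0 0.4 0 0; 0 0.8 0 0; 0 1.1 0 0; 0 1.3 0 0; 0 1.3 0 0")

```text
clock: 7.25
eef_pos: [0.5339, 0.0727, 0.0542]
orientation: [-0.664, 0.665, -0.243, 0.241]
force: [-0.3, 0.6, -0.5]
gripper_width: 0.0006
```

Run:
```python
from h import *
st()
```

```text
t 7.25 carrier xyz [np.float64(0.018), np.float64(0.0011), np.float64(0.0542)] toolz yaw err 0.0014 F [-0.3  0.6 -0.5]
```

Request:
play_rows(rows="0 0.15 0 0; 0 0.3 0 0; 0 0.3 0 0")

```text
clock: 7.55
eef_pos: [0.534, 0.0727, 0.0519]
orientation: [-0.664, 0.665, -0.243, 0.241]
force: [-2.4, -0.9, 7.7]
gripper_width: 0.0006
```

```bash
cat >> h.py <<'E'
def flapview(fn,fs=(0,.1)):
    c=np.load('c.npy'); d=cam('scene')
    S=6; r=(205,305,235,365)
    a=cv2.resize(d['color'][r[0]:r[1],r[2]:r[3],::-1],None,fx=S,fy=S,interpolation=cv2.INTER_CUBIC)
    for f,col in zip(fs,((0,255,0),(0,0,255))):
        u=(proj(d,T([flpt(f,rr,.002,y) for rr,y in((0,.0625),(.122,.0625),(.122,-.0625),(0,-.0625))],c))-[r[2],r[0]]+.5)*S
        cv2.polylines(a,[u.round().astype(int)],True,col,1)
    cv2.imwrite('pics/'+fn,a)
E
python3 - <<'E'
from h import *
st(); flapview('s6.png')
E
```

```text
t 7.55 carrier xyz [np.float64(0.0181), np.float64(0.001), np.float64(0.0519)] toolz yaw err 0.0013 F [-2.4 -0.9  7.7]
```

View pics/s6.png

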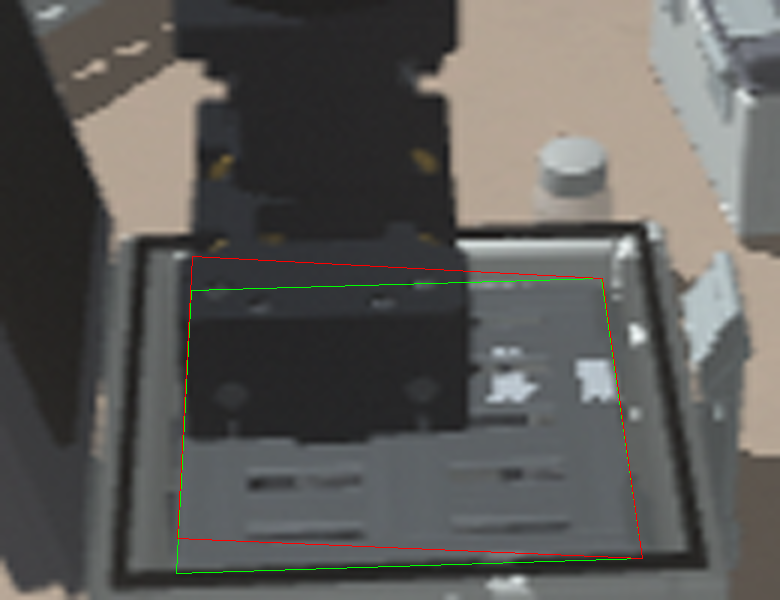

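The flap now lies on the green flat outline and the force reads 7.7 N, so it is flat. Next I raise, open the fingers (they reach further when open) and go over and behind the lid.

Request:
play_rows(rows="0 -1 0 0; 0 -4 0 0; 0 -8 0 0; 0 -12 0 0; 0 -16 0 0; 0 -20 0 0; 0 -24 0 0; 0 -27.5 0 0; 0 -28 2 0; 0 -28 5 0; 0 -28 8 0; 0 -28 11 0; 0 -28 14 0; 0 -28 16 0; 0 -28 16 0; 0 -28 16 0", claw=0)

```text
clock: 9.2
eef_pos: [0.6372, 0.1954, 0.3314]
orientation: [-0.663, 0.665, -0.243, 0.241]
force: [-1.2, 0.7, 0.0]
gripper_width: 0.0881
```

Run:
```python
from h import *
o=st(); d=cam('scene'); a=d['color'][:,:,::-1].copy()
M=R(o['orientation']); p=np.array(o['eef_pos'])
for s in (-.0615,-.044,0,.044,.0615):
    for u in proj(d,[p+M[:,0]*s]): cv2.circle(a,tuple(int(v) for v in u.round()),1,(0,0,255),-1)
cv2.imwrite('pics/s7.png',a); flapview('s7f.png')
e=cam('top'); print([ (np.round(x['point'],3),round(x['conf'],2)) for x in finder.find_in('scene','lid_edge')][:3])
```

```text
t 9.2 carrier xyz [np.float64(0.1784), np.float64(0.0011), np.float64(0.3314)] toolz yaw err 0.0018 F [-1.2  0.7  0. ]
[(array([ 0.594, -0.218,  0.074]), 0.97), (array([ 0.37 , -0.164,  0.079]), 0.81), (array([0.555, 0.17 , 0.189]), 0.56)]
```

View pics/s7.png

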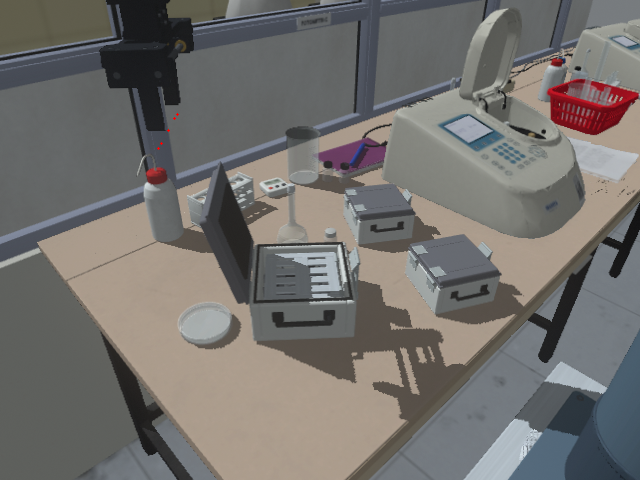

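View pics/s7f.png

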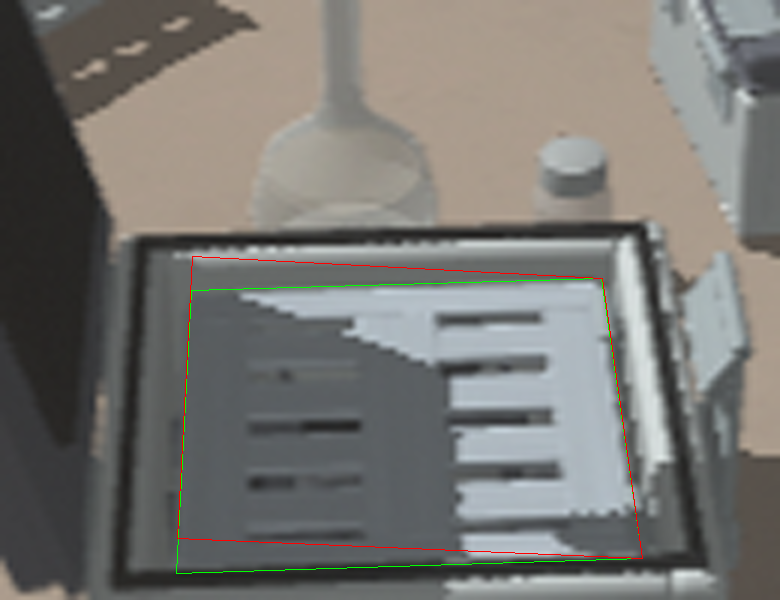

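Run:
```python
from h import *
o=get_obs(); d=cam('scene'); a=d['color'][:,:,::-1].copy()
M=R(o['orientation']); p=np.array(o['eef_pos'])
r=(20,160,90,210);S=5
a=cv2.resize(a[r[0]:r[1],r[2]:r[3]],None,fx=S,fy=S,interpolation=cv2.INTER_CUBIC)
for dz,col in((0,(0,0,255)),(.021,(0,255,0))):
  for s0,s1 in((-.0615,-.044),(.044,.0615)):
    q=[p+M[:,0]*s+M[:,2]*t+[0,0,dz] for s,t in((s0,-.009),(s0,.009),(s1,.009),(s1,-.009))]
    u=(proj(d,q)-[r[2],r[0]]+.5)*S
    cv2.polylines(a,[u.round().astype(int)],True,col,1)
cv2.imwrite('pics/s8.png',a[:700])
```

```text
(no output)
```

View pics/s8.png

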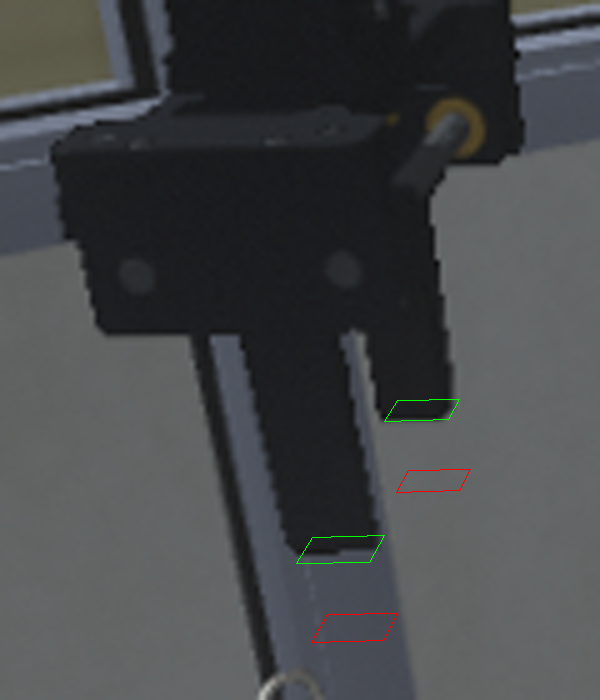

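The flap lies flat with no contact. The true fingertips end about 21 mm above the reported TCP, open or closed (green boxes fit), and I'll allow for that. Now I go down behind the lid and start to push it.

Request:
play_rows(rows="0 4 0 0; 0 8 0 0; 0 12 0 0; 0 13.8 0 0; 0 13.8 -1 0; 0 13.8 -2.2 0; 0 13.8 -3.4 0; 0 13.8 -4.6 0; 0 13.8 -5.8 0; 0 13.8 -6.9 0; 0 13.6 -8.1 0; 0 13.5 -9.2 0; 0 13.5 -10.5 0; 0 13.6 -11.9 0; 0 13.6 -11.9 0")

```text
clock: 10.95
eef_pos: [0.5589, 0.1008, 0.1958]
orientation: [-0.662, 0.666, -0.244, 0.242]
force: [-0.6, 1.1, -0.7]
gripper_width: 0.0881
```

Run:
```python
from h import *
st(); save('scene','s9.png')
```

```text
t 10.95 carrier xyz [np.float64(0.0557), np.float64(0.0001), np.float64(0.1958)] toolz yaw err -0.0017 F [-0.6  1.1 -0.7]
```

View pics/s9.png

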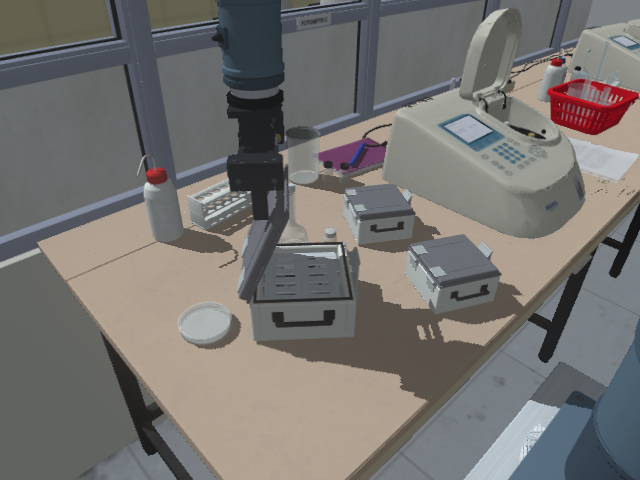

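The lid follows the fingers and is at about 1.2 rad, at scene (268,250). The flap stays flat.

Request:
play_rows(rows="0 0.4 -1.2 0; 0 0.8 -2.3 0; 0 1.4 -3.5 0; 0 2.1 -4.7 0; 0 2.9 -5.8 0; 0 3.8 -6.9 0; 0 4.9 -7.9 0; 0 6 -8.8 0; 0 7.3 -9.5 0; 0 8.6 -10.2 0; 0 9.3 -10.5 0; 0 9.8 -10.7 0; 0 9.8 -10.7 0")

```text
clock: 12.3
eef_pos: [0.4895, 0.0193, 0.0978]
orientation: [-0.662, 0.666, -0.244, 0.242]
force: [0.3, 0.4, 1.5]
gripper_width: 0.0879
```

Run:
```python
from h import *
st(); d=save('scene','s10.png')
cv2.imwrite('pics/s10c.png',cv2.resize(d['color'][190:350,230:430,::-1],(750,600),interpolation=cv2.INTER_CUBIC))
```

```text
t 12.3 carrier xyz [np.float64(-0.0514), np.float64(0.0007), np.float64(0.0978)] toolz yaw err -0.0014 F [0.3 0.4 1.5]
```

View pics/s10c.png

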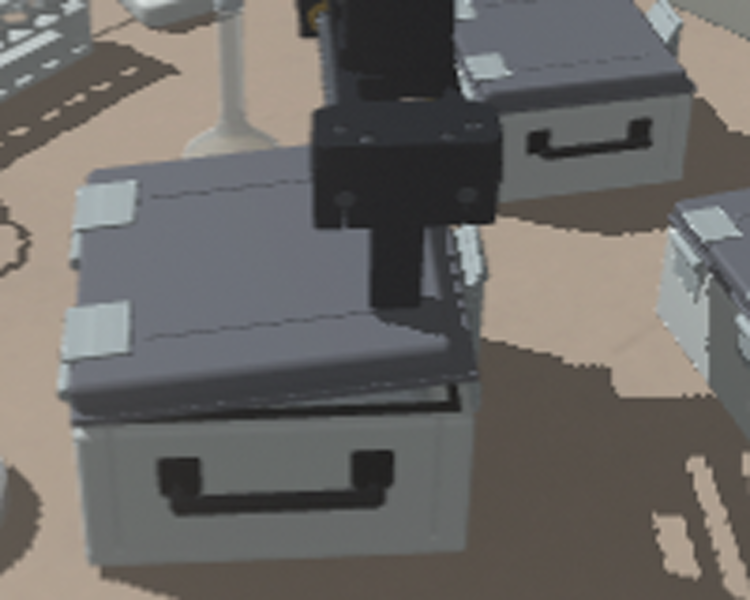

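The lid is nearly shut, about 0.1 rad open, with the fingers either side of the catch at crop (465,255). Now I press it down.

Request:
play_rows(rows="0 0.4 0 0; 0 0.8 -0.1 0; 0 1.1 -0.1 0; 0 1.4 -0.1 0; 0 1.6 -0.1 0; 0 1.7 -0.1 0; 0 1.7 -0.1 0")

```text
clock: 13.05
eef_pos: [0.4882, 0.0173, 0.0826]
orientation: [-0.661, 0.667, -0.245, 0.242]
force: [-8.1, -2.8, 25.5]
gripper_width: 0.0881
```

Run:
```python
from h import *
st(); d=save('scene','s11.png')
cv2.imwrite('pics/s11c.png',cv2.resize(d['color'][190:350,230:430,::-1],(750,600),interpolation=cv2.INTER_CUBIC))
```

```text
t 13.05 carrier xyz [np.float64(-0.0538), np.float64(0.0004), np.float64(0.0826)] toolz yaw err -0.0025 F [-8.1 -2.8 25.5]
```

View pics/s11c.png

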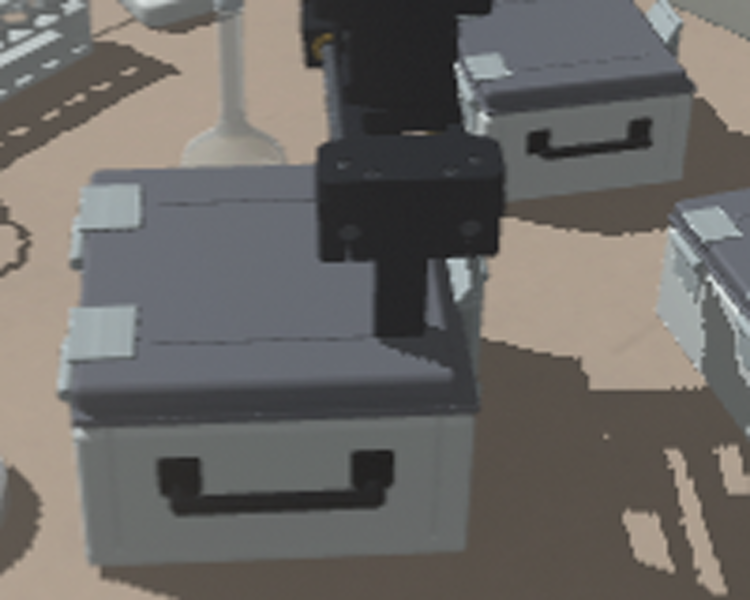

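The lid is down and the force has reached 25 N, well past the snap load, so it is at its stop. I'll raise a little and check that it holds.

Request:
play_rows(rows="0 -0.5 0 0; 0 -1.5 0 0; 0 -3.5 0 0; 0 -7 0 0; 0 -11 0 0; 0 -15 0 0; 0 -17 0 0; 0 -17 0 0; 0 -17 0 0; 0 -17 0 0; 0 -17 0 0")

```text
clock: 14.2
eef_pos: [0.4885, 0.0184, 0.2513]
orientation: [-0.661, 0.667, -0.245, 0.241]
force: [-0.3, 0.1, -0.6]
gripper_width: 0.0879
```

Run:
```python
from h import *
st(); d=save('scene','s12.png'); c=np.load('c.npy')
r=(190,350,230,430);S=3.75
a=cv2.resize(d['color'][190:350,230:430,::-1],(750,600),interpolation=cv2.INTER_CUBIC)
for f,col in((0,(0,255,0)),(.06,(0,0,255))):
    u=(proj(d,T([lidpt(f,rr,.018,y) for rr,y in((0,.0825),(.157,.0825),(.157,-.0825),(0,-.0825))],c))-[230,190]+.5)*S
    cv2.polylines(a,[u.round().astype(int)],True,col,1)
cv2.imwrite('pics/s12c.png',a)
for n in('scene','top'):
  if n=='top': save('top','t12.png')
  for q in('flask','spare_vial','dish','catch_top','lid_edge'):
    print(n,q,[(np.round(x['point'],3).tolist(),round(x['conf'],2)) for x in finder.find_in(n,q)][:3])
```

```text
t 14.2 carrier xyz [np.float64(-0.0528), np.float64(0.0009), np.float64(0.2513)] toolz yaw err -0.0024 F [-0.3  0.1 -0.6]
scene flask [([0.66, -0.037, 0.068], 0.73)]
scene spare_vial []
scene dish [([0.588, 0.216, 0.02], 0.77)]
scene catch_top [([0.565, -0.283, 0.075], 0.61), ([0.458, -0.002, 0.101], 0.59)]
scene lid_edge [([0.369, -0.163, 0.077], 0.79), ([0.59, -0.221, 0.074], 0.76), ([0.508, 0.073, 0.103], 0.68)]
top flask [([0.658, -0.056, 0.055], 0.77)]
top spare_vial [([0.609, -0.104, 0.045], 0.55)]
top dish [([0.592, 0.21, 0.018], 0.87)]
top catch_top [([0.572, -0.29, 0.073], 0.66), ([0.349, -0.233, 0.075], 0.56)]
top lid_edge [([0.601, -0.233, 0.078], 0.9), ([0.509, 0.144, 0.106], 0.79), ([0.381, -0.183, 0.075], 0.65)]
```

View pics/s12c.png

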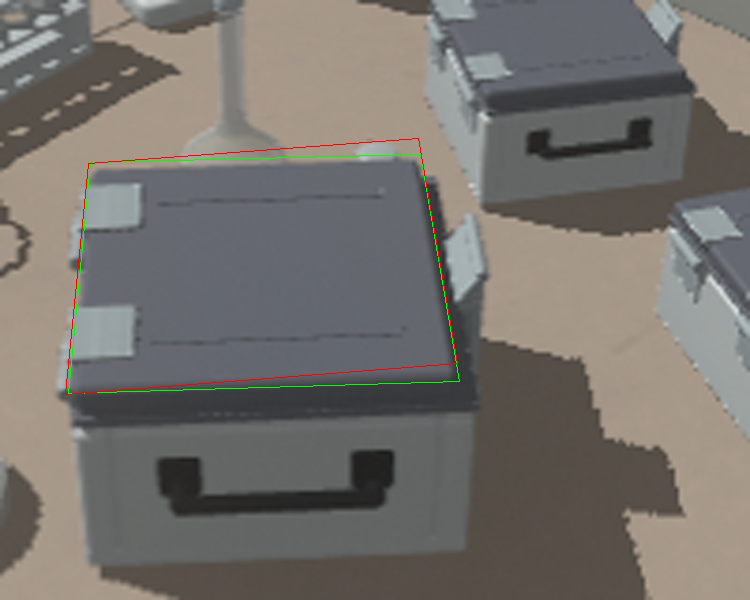

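View pics/s12.png

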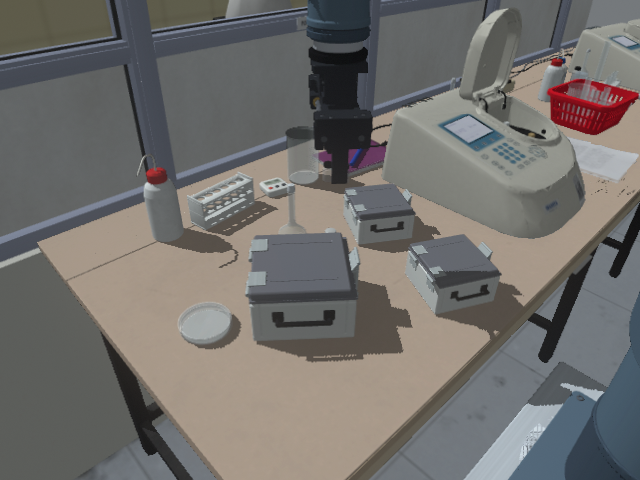

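The lid stays on the green shut outline with the gripper clear. The catch is upright at crop (465,260), and the bystanders are where they were. I'm handing in the job.

Run:
```python
from h import *
print(manip.sign_off())
```

```text
the job is handed in; nothing more can be done
None
```

The job is handed in: the flap lies flat over the vials and the lid is shut under its catch. I pushed the flap down with closed fingertips, then opened the fingers, swung the lid over from behind and pressed its front edge down on both sides of the catch. The sign-off gives no verdict, so this rests on my own checks.

**Last checks that agreed**
- **Flap:** before the lid was swung, it matched the flat outline in the picture, after pressing against about 8 N.
- **Lid:** it stopped at 25 N, and about 0.8 s after release it was still on the shut outline with the gripper clear above it.
- **Bystanders:** the dish and spare vial were found within about 10 mm of where they started. So was the flask in the scene view.
- **Time:** the clock stood at 14.2 s after the last move.

**Disagreements and gaps**
- **Fingertip position:** the real fingertips end about 21 mm above the reported TCP, seen in the pictures and at contact. I allowed for it from the last push on the flap onwards.
- **Flask, top view:** the network put it 14 mm from its first report. I took this as the arm partly hiding it, as the scene view shows it unmoved.
- **Catch and vials:** I did not measure the catch angle directly; I inferred it from the lid staying shut against its spring. The vials were last seen before the flap covered them, standing in their cells.

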